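Clamp the membrane test cell shut with its draw latch

TASK

Clamp the membrane test cell shut: first push its sliding white half up against the rubber gasket, then swing the wire loop across and hook its orange bar over the keeper on that half, and last press the red lever back and down past centre until it lies flat and stays there. Do not force anything, and leave the things around the cell where they are.

Things in the scene. Friction and masses are not known exactly. Their poses are not given: they have to be found in the camera images.
- cell_base: fixed frame: steel base plate 290 x 90 mm with a fixed aluminium half. Origin on the table below the free gasket face, on the centre line. x runs level along the cell: plate -135 to +155 mm (its top 14 mm above the table), fixed half -125 to -8 (70 mm wide, top 54 mm above the table), black gasket -8 to 0, sliding half on +x; y across, z up. All parts are symmetric about y = 0
- moving_half (a joint): travel in m of the sliding white half (90 mm long, 70 mm wide, top 54 mm above the table) along cell_base x: 0 = just touching the gasket, positive = gap left, negative = gasket squeezed (at most -0.0065). It slides with about 2 N friction and stays where it is left; the gasket is springy, 18 N per mm
- push_face (a point): centre of the end face of the sliding half that is turned away from the gasket, 34 mm above the table; pushing here towards cell_base -x closes the gap. The face is 70 mm wide and 40 mm high, free from the outside
- keeper_throat (a point): on the sliding half: where the centre line of the orange bar rests when hooked and pulled tight: 4 mm above the half's top, 41 mm from its gasket face, on the +x side of the keeper. The keeper is a dark steel lip 40 mm wide that rises 30 mm above the half's top and leans 25 degrees towards +x, so that its undercut +x face holds the bar. Axes as cell_base
- lever_pivot (a point): fixed hinge axis of the red lever (along cell_base y), 20 mm above the fixed half's top, at cell_base x = -35 mm
- lever (a joint): angle in rad of the red lever: 0 = shut, flat, pointing along cell_base -x (stop); pi/2 = upright; at most 1.75, leaning to the sliding half. Stiff hinge: 0.09 N m, stays where it is left. With the bar hooked, lowering it draws the bar to -x against the gasket (at most 9 N at the tip, near 0.7 rad); dead centre is near 0.2 rad, below it the lever pulls itself to 0 and stays
- lever_tip (a point): outer end of the lever, 85 mm from lever_pivot, middle of its thickness; the lever is 8 mm thick and 26 mm wide
- bail (a joint): angle in rad of the wire loop to the lever. Pin: in the lever, 24 mm from lever_pivot; loop 96 mm from pin to bar centre, arms 6 mm thick at y = +-27 mm, so it swings past the lever. Elevation above cell_base +x = bail - lever (pi/2 = straight up). Light, free: tipped back it rests on a stop at bail = 3.4; past upright it falls onto the sliding half. Move it along its arc: a level push can jam it
- bail_bar (a point): centre of the loop's orange bar (8 mm thick, 62 mm long, along cell_base y). With the lever leaning back the bar falls only on top of the keeper; it drops behind when the lever is then pushed upright (1.4 to 1.75 rad) and the gap is under 3 mm. Lowering the lever faster than about 1 rad/s may lift the bar off again
- wash_vial_mid (a point): bystander: squat white jar with red cap, 44 mm across, 48 mm high; point half-way up
- coverslip_box_mid (a point): bystander: small flat white box 34 x 34 x 16 mm; point half-way up
- pen_meter_mid (a point): bystander: blue and white pen-shaped meter lying down, 158 mm long, 29 mm wide, 30 mm high; point half-way up

How it is judged (in metres and radians):
On the way, in this order (a step that is already met when the one before it is completed fails the run):
1. the sliding half has been pushed up to the gasket (gap under 6 mm) (value of joint moving_half below 0.006 m), for 0.2 s.
2. the bar is hooked behind the keeper, below its lip, while the lever is still up (value of joint lever above 0.8 rad and x of bail_bar in the frame of keeper_throat between -0.004 and 0.025 m and z of bail_bar in the frame of keeper_throat below 0.008 m), for 0.2 s.
At the end, for the whole second after the job is handed in: the lever is down (under 0.08 rad) and still, the bar sits in the keeper's throat (within 8 mm) and the sliding half squeezes the gasket by more than 2 mm (value of joint lever below 0.08 rad and value of joint moving_half below -0.002 m and distance between bail_bar and keeper_throat below 0.008 m and velocity of joint lever between -0.05 and 0.05 rad/s); the robot touches nothing.
It fails at once if the cell is forced: the robot presses on it with more than 60 N (contact force between any of the fingers, the arm and cell_base above 60 N).
It fails at once if the jar, the white box or the pen meter is moved by more than 15 mm (distance of any of wash_vial_mid, coverslip_box_mid, pen_meter_mid from where it was at the start of the episode above 0.015 m).
It also fails if it takes over 64 s, if anything falls off the work surface, if the arm or the gripper's body presses on something with over 40 N, if the wrist force passes 120 N, or if a joint passes its speed limit or range.

ROBOT

A 6-joint arm with a two-finger parallel gripper is mounted at the origin on a cart in front of the work surface, level with it; the furniture and walls round the work are solid. World frame = base frame: x ahead of the robot, y to its left, z up, the work surface at z = 0. Lengths are in m, angles in degrees, forces in N, time in s.
With the tool pointing down it reaches from about 0.4 to 0.825 m from the base axis. Payload 7 kg.
Tool frame: the origin (TCP) lies midway between the tips of the shut fingers; the grasp point (between the pads) lies ctrl.tcp_to_grasp behind it (ctrl.tcp_to_grasp is the distance from the TCP to the grasp point, in m); z points along the fingers, y is the line along which they close (so a half turn about z gives the same grasp; the last joint's range is limited). The gripper opens to 88 mm and grips with 3 to 60 N. Pads are 19 mm wide; open, the fingers measure 130 mm over their backs; the gripper's body (78 mm by 193 mm) begins 47 mm behind the grasp point.
Start: joints at [88.871, 20.546, 0.682, 0, -70.136, -16.507], TCP at [0.205, 0.643, 0.227] pointing down, gripper open.
Joint ranges: [-176.03, 176.03], [-82.01, 121.73], [-58.28, 71.71], [-173.87, 95.51], [-174.79, -0.11], [-173.66, 173.66]. Speed limits (degrees/s): [136.94, 136.94, 172.46, 180, 180, 180].

INTERFACE

Orientations are given as [roll, pitch, yaw] about the fixed x, y, z axes, in that order (R = Rz(yaw) Ry(pitch) Rx(roll)).
In Python, from plant import ctrl, imaging, close_job gives the robot as it stands.
- The arm moves only by the shell command python3 -m crank 'ROWS'. ROWS is JSON, a list of rows, each a list of 3 entries, a list of its own where there are three numbers: the shift along the world's x, y, z in m, then the turn, a rotation vector about the world's x, y, z in degrees, then the opening, from -1 (shut) to 1 (fully open), so that 0 is half open. A call has 1 to 12 rows; each row shifts and turns the commanded pose from where the row before left it; what a row does not reach is not made up. A row lasts 1/10 s, in which the tool goes at most 50 mm and 8.59 degrees, less where a joint would pass 70% of its speed; a pose out of reach is approached as far as the arm can. A call is refused whole if a number of a shift passes 0.05 or a number of a turn 8.59, either way. A call with a gripper value outside its range is refused whole. The fingers move at their own pace and stop on an object; the grip force is fixed at half the most. Time passes only in rows, so rows that do not move let the fingers close. It gives the time, the measured TCP pose, the force, the opening and the grip force at its end, in the units of the state.
- ctrl.get_obs(): the state, without advancing time (a new reading comes with each control period).
- imaging.snapshot(name): name is "scene" or "top" or "wrist"; returns (picture, depth): 480x640x3 uint8, blue, green, red; 480x640 float32, m along the optical axis (not along the pixel's ray), 0 where there is no reading.
- imaging.camera_model(name): a dict with "mtx" (3x3 intrinsics, pixels), "D" ([k1, k2, p1, p2, k3] as OpenCV has them; the pictures are not rectified), "R" (3x3) and "t" (3): a world point X has camera coordinates R X + t. Camera axes: x right, y down, z forward; pixel columns grow to the right and rows downward; lengths in m; the calibration is good to about 2 mm. A picture is of the moment at which its call begins: read the wrist's pose just before it. camera_model takes no time and is no camera call; for the wrist camera it gives the pose at the moment of the call.
- close_job(): hands the job in; it is judged then, once.
The state is a dict: "clock": time; "joint_pos": joint angles; "qvel": joint speeds; "tau": joint torques, N m; "tool_pos": TCP position; "orientation": TCP orientation; "force": force on the tool from outside, world axes, zero at the start; "moment": the same for the moment, N m; "opening": finger opening in m; "gripper_force": force on a finger pad.
Only numpy, scipy, OpenCV 4.12 (cv2) and the standard library are available. Lean on these libraries where they do the work, as an engineer would, in place of code of your own. Each camera call takes 0.05 s, during which the arm holds its last target. There are 200 camera calls.

## Working session

There is one attempt and no reset: what is moved stays moved. The work goes in short steps, Python scripts to look and compute and a shell command to move; the robot and the scene stay as the last step left them, time stands still between calls to the robot, and variables do not carry over. Pictures are saved under pics/ and viewed, at most 10 in all, crops included, and the job is handed in when it is done.

```bash
ls; mkdir -p pics
python3 - <<'E'
from plant import ctrl, imaging
import cv2, numpy as np
print(ctrl.get_obs(), ctrl.tcp_to_grasp)
for n in ("scene","top"):
    p,d=imaging.snapshot(n); cv2.imwrite(f"pics/{n}0.png",p); np.save(f"{n}0.npy",d)
    m=imaging.camera_model(n); R=np.array(m["R"]);print(n,-R.T@np.array(m["t"]),R.tolist(),m["mtx"],m["D"])
E
```

```text
pics
{'clock': 0.0, 'joint_pos': array([ 8.88726306e+01,  2.05916550e+01,  6.31851825e-01, -1.88213947e-02,
       -7.01369236e+01, -1.65068277e+01]), 'qvel': array([-0.03258395, -0.0192443 , -0.10541529, -0.04581607,  0.0371586 ,
       -0.01864545]), 'tau': array([-1.03976232e-03, -5.82718384e+01,  2.93053150e+01,  6.99693024e+00,
        6.76166557e-03, -1.65766774e-04]), 'tool_pos': array([0.20436952, 0.64278228, 0.22560971]), 'orientation': array([ 1.79902232e+02, -1.05214791e-02, -1.76405981e+01]), 'force': array([ 0.13703959, -0.00800312,  0.23904276]), 'moment': array([ 0.01849942,  0.00454426, -0.03248001]), 'gripper_force': 0.0, 'opening': 0.0870865589772841} 0.0188
scene [0.08473665 0.48250261 0.65066542] [[-0.7739374689841336, -0.6332230273886794, 0.007027921965188859], [-0.43755407836920157, 0.5266984948889918, -0.7287901782983557], [0.457785127111958, -0.5671131219310538, -0.6847010182033484]] [[524.36794667   0.         326.27136742]
 [  0.         524.36794667 243.49889942]
 [  0.           0.           1.        ]] [0.04418202 0.         0.         0.         0.        ]
top [0.29824969 0.01992301 0.90597159] [[-0.07324571537342166, -0.9972961172003858, -0.0059598486952506784], [-0.9705862538526506, 0.07265569394655733, -0.22952880858276303], [0.22934120652799012, -0.011027454564801663, -0.9732836206543841]] [[450.87248068   0.         321.48896223]
 [  0.         450.87248068 244.94241244]
 [  0.           0.           1.        ]] [-0.05502597  0.          0.          0.          0.        ]
```

View pics/scene0.png

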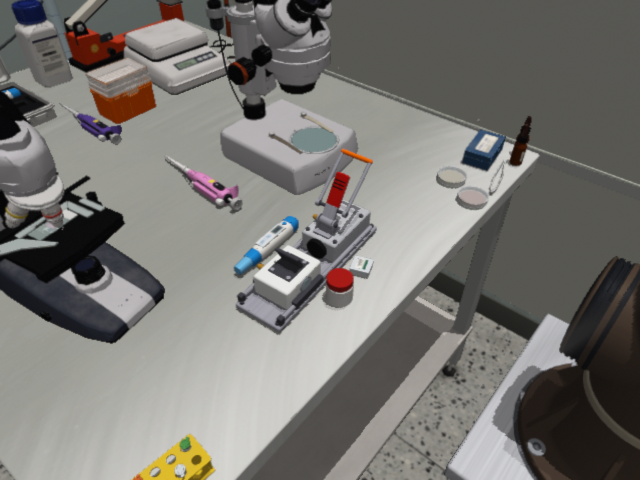

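View pics/top0.png

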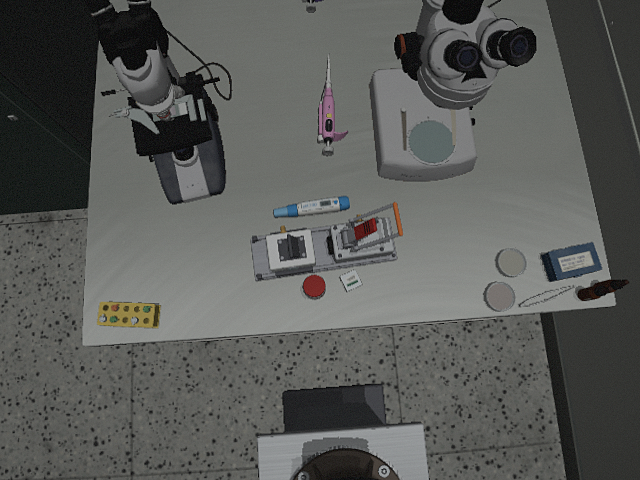

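The scene view shows the cell around (305,265): white half at (287,278), lever and loop at (345,185), jar at (340,287), box at (362,266) and pen at (265,245). In the top view, the white half is at (290,250), the fixed half at (362,238) and the orange bar at (397,220). So cell +x is roughly world +y.

```bash
cat > h.py <<'E'
import numpy as np, cv2
from plant import ctrl, imaging
def rays(m,uv):
    n=cv2.undistortPoints(np.float64(uv).reshape(-1,1,2),np.array(m["mtx"]),np.array(m["D"]))[:,0]
    R=np.array(m["R"]); return -R.T@np.array(m["t"]), np.c_[n,np.ones(len(n))]@R
def onz(m,uv,z):
    c,d=rays(m,uv); return c+d*((z-c[2])/d[:,2])[:,None]
def cloud(m,d):
    v,u=np.mgrid[:480,:640]; c,r=rays(m,np.c_[u.ravel(),v.ravel()])
    return (c+r*d.reshape(-1,1)).reshape(480,640,3)
E
python3 - <<'E'
from h import *
ims=[]
for n,(u0,v0,w,h) in {"top":(240,190,170,100),"scene":(225,140,170,195)}.items():
    m=imaging.camera_model(n); p=cv2.imread(f"pics/{n}0.png"); P=cloud(m,np.load(f"{n}0.npy"))
    cv2.imwrite(f"pics/{n}0c.png",cv2.resize(p[v0:v0+h,u0:u0+w],None,fx=600/max(w*.75,h) if n=="scene" else 4.5,fy=600/max(w*.75,h) if n=="scene" else 4.5,interpolation=cv2.INTER_CUBIC))
    hsv=cv2.cvtColor(p,cv2.COLOR_BGR2HSV); roi=np.zeros((480,640),bool); roi[v0:v0+h,u0:u0+w]=1
    H,S,V=[hsv[...,i].astype(int) for i in range(3)]
    masks={"white54":roi&(abs(P[...,2]-.054)<.005)&(S<40),
      "plate14":roi&(abs(P[...,2]-.014)<.005),
      "orange":roi&(H>6)&(H<20)&(S>150)&(V>120),
      "red":roi&((H<5)|(H>174))&(S>150)&(V>90),"blue":roi&(H>95)&(H<115)&(S>120)}
    for k,M in masks.items():
        M=M.astype(np.uint8); nl,L,st,ce=cv2.connectedComponentsWithStats(M)
        for i in range(1,nl):
            if st[i,4]<15: continue
            q=P[L==i]; r=cv2.minAreaRect((q[:,:2]*1000).astype(np.float32))
            print(n,k,st[i].tolist(),"mean",q.mean(0).round(4),"zmin/max",q[:,2].min().round(3),q[:,2].max().round(3),"rect",np.round(r[0],1),np.round(r[1],1),round(r[2],1))
E
```

```text
top white54 [357, 217, 35, 28, 390] mean [ 0.5186 -0.1013  0.0543] zmin/max 0.049 0.059 rect [522.2 -91.4] [40.8 73.4] 13.9
top white54 [354, 220, 12, 6, 26] mean [ 0.5392 -0.0648  0.054 ] zmin/max 0.051 0.056 rect [539.7 -68.1] [ 5.8 23.4] 13.3
top white54 [328, 223, 66, 37, 894] mean [ 0.4944 -0.0561  0.0544] zmin/max 0.049 0.059 rect [507.7 -65.4] [ 70.  124.2] 4.3
top white54 [266, 229, 50, 41, 1378] mean [0.4947 0.0724 0.0545] zmin/max 0.049 0.059 rect [495.8  71.7] [72.5 89.9] 4.5
top plate14 [293, 207, 55, 9, 72] mean [0.5785 0.0081 0.0148] zmin/max 0.009 0.019 rect [578.7   7.5] [  2.9 112.6] 3.6
top plate14 [274, 214, 18, 3, 26] mean [0.5768 0.0873 0.0161] zmin/max 0.011 0.019 rect [577.2  85.3] [35.2  3.8] 87.9
top plate14 [388, 217, 5, 17, 24] mean [ 0.5394 -0.1338  0.0135] zmin/max 0.011 0.016 rect [ 539.9 -133.5] [35.3  3. ] 5.1
top plate14 [311, 229, 25, 37, 562] mean [0.5033 0.0096 0.0145] zmin/max 0.01 0.019 rect [504.8   7.6] [72.1 38.7] 4.9
top plate14 [250, 238, 147, 43, 832] mean [0.4833 0.0805 0.0141] zmin/max 0.009 0.019 rect [499.7   7.2] [ 86.7 290.5] 4.0
top 
[... 2636 characters left out ...]
 129] mean [ 0.5048 -0.1137  0.1657] zmin/max 0.154 0.651 rect [293.2 164.4] [ 51.8 758.8] 37.1
scene orange [258, 264, 5, 4, 15] mean [0.5447 0.085  0.0385] zmin/max 0.036 0.04 rect [545.6  85.5] [7.4 6.4] 16.9
scene red [327, 172, 22, 36, 397] mean [ 0.5022 -0.0628  0.127 ] zmin/max 0.099 0.651 rect [308.9 203.4] [ 33.6 715.1] 36.1
scene red [327, 268, 26, 20, 419] mean [0.4193 0.0341 0.0527] zmin/max 0.044 0.651 rect [255.9 243.9] [ 39.5 586.8] 38.0
scene blue [284, 216, 14, 16, 110] mean [ 0.5894 -0.0427  0.0229] zmin/max 0.008 0.029 rect [592.7 -43.8] [25.5 18.3] 0.2
scene blue [235, 248, 27, 26, 355] mean [0.5801 0.0784 0.0216] zmin/max 0.006 0.651 rect [350.1 280.3] [ 44.8 665.8] 48.8
```

View pics/top0c.png

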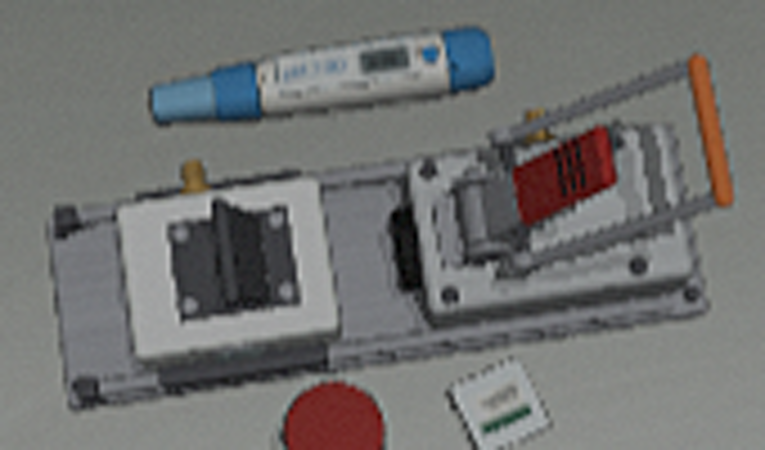

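View pics/scene0c.png

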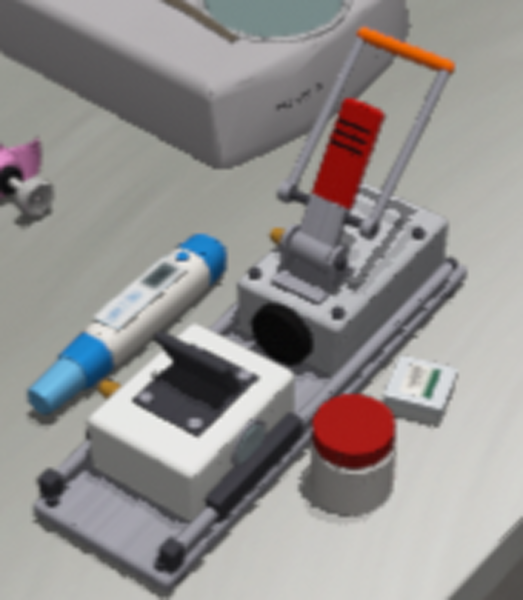

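The crops confirm the layout. There is about a 30 mm gap, the lever leans back at roughly 1.0 rad, and the loop is on its stop with the bar at about (0.511,-0.123,0.160). My working cell frame has its origin near (0.5005,-0.003) with +x ≈ (-0.075,0.997). I'll check the clearances and make a first move.

```bash
python3 - <<'E'
from h import *
for n in ("top","scene"):
    m=imaging.camera_model(n); P=cloud(m,np.load(f"{n}0.npy")).reshape(-1,3); d=np.load(f"{n}0.npy").ravel()>0; P=P[d]
    for x0,x1,y0,y1 in [(.38,.62,.15,.35),(.2,.5,.3,.6),(.6,.7,.1,.3),(.38,.62,-.25,-.14),(.38,.62,-.14,.15),(.62,.72,-.25,.1)]:
        q=P[(P[:,0]>x0)&(P[:,0]<x1)&(P[:,1]>y0)&(P[:,1]<y1)&(P[:,2]<.6)]
        print(n,x0,x1,y0,y1,q[:,2].max().round(3) if len(q) else None)
o=np.array([.5005,-.0028]);a=np.radians(4.3);ux=np.array([-np.sin(a),np.cos(a)])
for n in ("top","scene"):
    m=imaging.camera_model(n);p=cv2.imread(f"pics/{n}0.png");hsv=cv2.cvtColor(p,cv2.COLOR_BGR2HSV)
    P=cloud(m,np.load(f"{n}0.npy"));c=P@np.r_[ux,0]-o@ux; cy=-(P[...,:2]-o)@np.array([np.cos(a),np.sin(a)])
    H,S,V=[hsv[...,i].astype(int) for i in range(3)]
    for k,M in {"bar":(H>6)&(H<20)&(S>150),"lev":((H<5)|(H>174))&(S>150)}.items():
        M=M&(P[...,2]>.09)&(P[...,2]<.2)&(c<0)&(c>-.16)&(abs(cy)<.06)
        q=np.c_[c[M],cy[M],P[...,2][M]]; print(n,k,np.median(q,0).round(4),q.min(0).round(4),q.max(0).round(4))
    for zt in (.054,):
        M=(abs(P[...,2]-zt)<.004)&(S<40)&(abs(cy)<.02)&(c>-.13)&(c<.14); v=c[M]; print(n,"x edges",v[v<.01].min(),v[v<.01].max(),v[v>.01].min(),v.max())
        M=(abs(P[...,2]-zt)<.004)&(S<40)&(abs(cy)<.06)&(c>.05)&(c<.1);print("cy white",cy[M].min(),cy[M].max())
        M=(abs(P[...,2]-zt)<.004)&(S<40)&(abs(cy)<.06)&(c>-.1)&(c<-.03);print("cy fixed",cy[M].min(),cy[M].max())
E
python3 -m crank '[[[0.0238,-0.0418,0],[0,0,-5.67],-1],[[0.0238,-0.0418,0],[0,0,-5.67],-1],[[0.0238,-0.0418,0],[0,0,-5.67],-1],[[0.0238,-0.0418,0],[0,0,-5.67],-1],[[0.0238,-0.0418,0],[0,0,-5.67],-1],[[0.0238,-0.0418,0],[0,0,-5.67],-1]]'
```

```text
top 0.38 0.62 0.15 0.35 0.04
top 0.2 0.5 0.3 0.6 0.048
top 0.6 0.7 0.1 0.3 0.139
top 0.38 0.62 -0.25 -0.14 0.007
top 0.38 0.62 -0.14 0.15 0.164
top 0.62 0.72 -0.25 0.1 0.367
scene 0.38 0.62 0.15 0.35 0.04
scene 0.2 0.5 0.3 0.6 0.044
scene 0.6 0.7 0.1 0.3 0.137
scene 0.38 0.62 -0.25 -0.14 0.012
scene 0.38 0.62 -0.14 0.15 0.162
scene 0.62 0.72 -0.25 0.1 0.348
top bar [-0.1196 -0.0006  0.1609] [-0.1236 -0.0302  0.1571] [-0.1168  0.0275  0.1644]
top lev [-0.0649 -0.0003  0.126 ] [-0.0838 -0.0123  0.1005] [-0.0487  0.0106  0.1488]
top x edges -0.12508940470552818 -0.0009013953981044515 0.029713627701086036 0.11942765800158209
cy white -0.03685956429043923 0.03469768443826013
cy fixed -0.037575443494925725 0.03253277179880119
scene bar [-0.1203 -0.0022  0.1583] [-0.1253 -0.0319  0.1533] [-0.117   0.0275  0.1616]
scene lev [-0.0663 -0.0011  0.1225] [-0.0837 -0.0152  0.0986] [-0.0485  0.0113  0.145 ]
scene x edges -0.12712497880800955 -0.0019162975021535938 0.027834185427787053 0.11858274937845684
cy white -0.03658122282751538 0.03474628358856587
cy fixed -0.03623974917314276 0.03324348320233176
clock: 0.7
tool_pos: [0.3477, 0.3905, 0.2264]
orientation: [180.0, -0.0, -51.9]
force: [0.7, 0.4, 0.2]
opening: 0.045
gripper_force: 0.0
```

```bash
python3 -m crank '[[[0.0238,-0.0406,0],[0,0,-5.63],-1],[[0.0238,-0.0406,0],[0,0,-5.63],-1],[[0.0238,-0.0406,0],[0,0,-5.63],-1],[[0.0238,-0.0406,0],[0,0,-5.63],-1],[[0.0238,-0.0406,0],[0,0,-5.63],-1],[[0.0238,-0.0406,0],[0,0,-5.63],-1],[[0,0,-0.03],[0,0,0],-1],[[0,0,-0.04],[0,0,0],-1],[[0,0,-0.04],[0,0,0],-1],[[0,0,-0.04],[0,0,0],-1],[[0,0,-0.03],[0,0,0],-1],[[0,0,-0.012],[0,0,0],-1]]'
python3 - <<'E'
from h import *
for n in ("top","scene"):
    m=imaging.camera_model(n); d=np.load(f"{n}0.npy"); P=cloud(m,d)[d>0]
    q=P[(P[:,2]>.12)&(P[:,2]<.6)&(P[:,1]<.1)&(P[:,1]>-.3)&(P[:,0]>.56)&(P[:,0]<.8)]
    print(n,len(q),q[np.argsort(q[:,0])[:200:40]].round(3).tolist())
E
```

```text
clock: 1.9
tool_pos: [0.4883, 0.1475, 0.0316]
orientation: [179.7, -0.1, -85.5]
force: [0.3, 0.2, 0.7]
opening: 0.0003
gripper_force: 0.0
top 8825 [[0.67, -0.211, 0.341], [0.674, -0.224, 0.342], [0.675, -0.285, 0.349], [0.676, -0.276, 0.35], [0.677, -0.219, 0.342]]
scene 5989 [[0.671, -0.213, 0.337], [0.676, -0.222, 0.338], [0.678, -0.212, 0.34], [0.682, -0.223, 0.341], [0.683, -0.233, 0.227]]
```

```bash
python3 -m crank '[[[0.0006,-0.007,0],[0,0,0],-1],[[0.0006,-0.007,0],[0,0,0],-1],[[0.0004,-0.005,0],[0,0,0],-1],[[0.0004,-0.005,0],[0,0,0],-1],[[0.0004,-0.005,0],[0,0,0],-1],[[0.0004,-0.005,0],[0,0,0],-1],[[0.0003,-0.004,0],[0,0,0],-1],[[0.0003,-0.004,0],[0,0,0],-1],[[0.0002,-0.002,0],[0,0,0],-1],[[0,0,0],[0,0,0],-1]]'
```

```text
clock: 2.9
tool_pos: [0.4934, 0.1043, 0.0344]
orientation: [180.0, -0.0, -85.5]
force: [0.5, 1.2, -0.3]
opening: 0.0005
gripper_force: 0.2
```

```bash
python3 -m crank '[[[0.0001,-0.0015,0],[0,0,0],-1],[[0.0001,-0.001,0],[0,0,0],-1],[[0.0001,-0.001,0],[0,0,0],-1],[[0,0,0],[0,0,0],-1]]'; python3 -m crank '[[[0.0001,-0.001,0],[0,0,0],-1],[[0.0001,-0.001,0],[0,0,0],-1],[[0,0,0],[0,0,0],-1]]'
```

```text
clock: 3.3
tool_pos: [0.4937, 0.1011, 0.0344]
orientation: [180.0, -0.0, -85.4]
force: [-0.8, 1.3, -0.1]
opening: 0.0004
gripper_force: 0.6
clock: 3.6
tool_pos: [0.4939, 0.0991, 0.0344]
orientation: [180.0, -0.0, -85.4]
force: [-0.7, 0.6, -0.6]
opening: -0.0
gripper_force: 0.3
```

Run:
```python
from h import *
o=np.array([.5018,-.0027]);a=np.radians(4.3);ux=np.array([-np.sin(a),np.cos(a)])
for n in ("top","scene"):
    p,d=imaging.snapshot(n);m=imaging.camera_model(n);P=cloud(m,d);c=P[...,:2]@ux-o@ux;cy=-(P[...,:2]-o)@np.array([np.cos(a),np.sin(a)])
    M=(abs(P[...,2]-.054)<.004)&(abs(cy)<.03)&(c>-.13)&(c<.14); h,e=np.histogram(c[M],np.arange(-.01,.12,.002));print(n,h)
```

```text
top [26 10 10  9  9  1 28 31 32 28 30 31 31 32 26 24 30 26 32 30 19  9  9  8
  8  8  7  7  7 14 29 28 30 32 29 31 28 27  4  7  5  5  0  0  0  0  0  0
  0  1  2  0  0  0  0  0  0  0  0  0  0  0  0  0]
scene [ 6  5  7  3  0  0  0  0  0  0  0  0  0  3  1  0  0  0  0  0  0  0  5  7
  5  5  4  4  6  4  3  0  0  0  0  0  0  0  1  6  5  3  7  8  7  0  0  0
  0  1  1  2  1  3  2  2  2  3  2 13 29 25  0  0]
```

```bash
python3 -m crank '[[[0.0001,-0.001,0],[0,0,0],-1],[[0,0,0],[0,0,0],-1]]'; python3 -m crank '[[[0.0001,-0.001,0],[0,0,0],-1],[[0,0,0],[0,0,0],-1]]'
```

```text
clock: 3.9
tool_pos: [0.4943, 0.0983, 0.0346]
orientation: [-180.0, 0.0, -85.4]
force: [-0.1, 1.0, 0.0]
opening: 0.0005
gripper_force: 0.5
clock: 4.1
tool_pos: [0.4944, 0.0973, 0.0346]
orientation: [-180.0, 0.0, -85.4]
force: [-0.8, 0.5, -0.2]
opening: 0.0
gripper_force: 0.7
```

```bash
for i in 1 ; do python3 -m crank '[[[0.0001,-0.001,0],[0,0,0],-1],[[0,0,0],[0,0,0],-1]]'; done;  python3 -m crank '[[[0.00,-0.0005,0],[0,0,0],-1],[[0,0,0],[0,0,0],-1]]' | grep -E 'tool_pos|force'; python3 -m crank '[[[0.00,-0.0005,0],[0,0,0],-1],[[0,0,0],[0,0,0],-1]]' | grep -E 'tool_pos|force'
```

```text
clock: 4.3
tool_pos: [0.4945, 0.0966, 0.0346]
orientation: [-180.0, 0.0, -85.4]
force: [-2.2, 3.1, 0.5]
opening: 0.0008
gripper_force: 2.1
tool_pos: [0.4945, 0.0965, 0.0346]
force: [-4.2, 7.1, -0.4]
gripper_force: 3.5
tool_pos: [0.4946, 0.0964, 0.0346]
force: [-3.9, 9.0, 1.2]
gripper_force: 4.5
```

```bash
python3 -m crank '[[[-0.0007,0.01,0],[0,0,0],-1],[[-0.0011,0.015,0],[0,0,0],-1],[[0,0,0.05],[0,0,0],-1],[[0,0,0.05],[0,0,0],-1],[[0,0,0.05],[0,0,0],-1],[[0,0,0.05],[0,0,0],-1]]'; python3 -m crank '[[[0.0029,-0.0391,0],[0,0,0],-1],[[0.0029,-0.0391,0],[0,0,0],-1],[[0.0029,-0.0391,0],[0,0,0],-1],[[0.0029,-0.0391,0],[0,0,0],-1],[[0.0029,-0.0391,0],[0,0,0],-1],[[0.0029,-0.0391,0],[0,0,0],-1],[[0.0029,-0.0391,0],[0,0,0],-1],[[0,0,0],[0,0,0],-1]]'
python3 - <<'E'
from h import *
o=np.array([.5018,-.0027]);a=np.radians(4.3);ux=np.array([-np.sin(a),np.cos(a)])
for n in ("scene","top"):
    p,d=imaging.snapshot(n);m=imaging.camera_model(n);P=cloud(m,d);c=P[...,:2]@ux-o@ux;cy=-(P[...,:2]-o)@np.array([np.cos(a),np.sin(a)])
    M=(abs(P[...,2]-.054)<.004)&(abs(cy)<.03)&(c>-.13)&(c<.14); h,e=np.histogram(c[M],np.arange(-.01,.12,.002));print(n,h)
    cv2.imwrite(f"pics/{n}1.png",p)
E
```

```text
clock: 5.3
tool_pos: [0.4924, 0.1207, 0.2369]
orientation: [-180.0, -0.0, -85.4]
force: [1.3, 0.6, -0.2]
opening: 0.0004
gripper_force: 0.0
clock: 6.1
tool_pos: [0.5131, -0.1564, 0.2343]
orientation: [179.9, -0.1, -85.6]
force: [0.4, 0.6, -0.4]
opening: 0.0006
gripper_force: 0.0
scene [13  8  7  6 11 22 24 26 35 30 25 21 12 16  9 12 11  7  5 12 13 28 40 32
 29 30 34 31 32 30 35 36 30 32 33 33 37 47 35 36 33 35 30 39 32 38 31 47
 28  3  0  0  0  0  0  0  0  0  0  0  0  0  0  0]
top [0 0 0 0 0 0 0 0 0 0 0 0 0 0 0 0 0 0 0 0 0 0 0 0 0 0 0 0 0 0 0 0 0 0 0 0 0
 0 0 0 0 0 0 0 0 0 0 0 0 0 0 0 0 0 0 0 0 0 0 0 0 0 0 0]
```

```bash
python3 -m crank '[[[0,0,-0.042],[0,0,0],-1],[[0,0,-0.042],[0,0,0],-1],[[-0.0004,0.006,0],[0,0,0],-1],[[-0.0004,0.006,0],[0,0,0],-1],[[-0.0004,0.006,0],[0,0,0],-1],[[-0.0002,0.0025,0],[0,0,0],-1],[[0,0,0],[0,0,0],-1]]'; python3 -m crank '[[[-0.0004,0.0061,0.0057],[0,0,0],-1],[[-0.0004,0.0061,0.0057],[0,0,0],-1],[[-0.0005,0.007,0.0046],[0,0,0],-1],[[-0.0005,0.007,0.0046],[0,0,0],-1],[[0,0,0],[0,0,0],-1]]'
python3 - <<'E'
from h import *
o=np.array([.5018,-.0027]);a=np.radians(4.3);ux=np.array([-np.sin(a),np.cos(a)])
p,d=imaging.snapshot("scene");cv2.imwrite("pics/s2.png",p[60:330,180:540])
E
```

```text
clock: 6.9
tool_pos: [0.5131, -0.1319, 0.153]
orientation: [-179.8, -0.0, -85.4]
force: [-0.1, -0.2, 0.6]
opening: 0.0004
gripper_force: 0.3
clock: 7.4
tool_pos: [0.5102, -0.1057, 0.1721]
orientation: [-179.9, 0.0, -85.4]
force: [0.6, -0.9, 0.3]
opening: 0.0008
gripper_force: 0.1
```

View pics/s2.png

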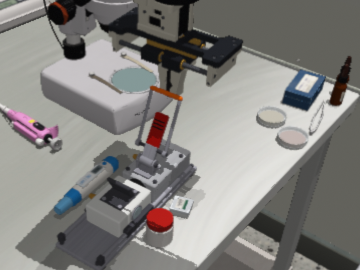

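The half is now against the gasket, and the finger at crop (175,85) sits behind the bar at (167,93), which has started to rise. I'll continue along the arc.

```bash
python3 -m crank '[[[-0.0006,0.0077,0.0032],[0,0,0],-1],[[-0.0006,0.0077,0.0032],[0,0,0],-1],[[-0.0006,0.0081,0.0019],[0,0,0],-1],[[-0.0006,0.0081,0.0019],[0,0,0],-1],[[-0.0006,0.0084,0.0004],[0,0,0],-1],[[-0.0006,0.0084,0.0004],[0,0,0],-1],[[-0.0006,0.0083,-0.001],[0,0,0],-1],[[-0.0006,0.0083,-0.001],[0,0,0],-1],[[-0.0005,0.0064,-0.0018],[0,0,0],-1],[[-0.0005,0.0064,-0.0018],[0,0,0],-1],[[0,0,0],[0,0,0],-1],[[0,0,0],[0,0,0],-1]]'
cat > look.py <<'E'
from h import *
import sys
o=np.array([.5018,-.0027]);a=np.radians(4.3);ux=np.array([-np.sin(a),np.cos(a)])
for n in ("scene","top"):
    p,d=imaging.snapshot(n);m=imaging.camera_model(n);P=cloud(m,d);c=P[...,:2]@ux-o@ux;cy=-(P[...,:2]-o)@np.array([np.cos(a),np.sin(a)])
    H,S,V=[cv2.cvtColor(p,cv2.COLOR_BGR2HSV)[...,i].astype(int) for i in range(3)]
    for k,M in {"bar":(H>6)&(H<20)&(S>150),"lev":((H<5)|(H>174))&(S>150)}.items():
        M=M&(P[...,2]>.05)&(P[...,2]<.22)&(c<.14)&(c>-.16)&(abs(cy)<.04)
        q=np.c_[c[M],cy[M],P[...,2][M]]
        if len(q): print(n,k,len(q),np.median(q,0).round(4),q.min(0).round(4),q.max(0).round(4))
    cv2.imwrite(f"pics/{n}_{sys.argv[1]}.png",p[60:330,180:540] if n=="scene" else p)
E
python3 look.py 3
```

```text
clock: 8.65
tool_pos: [0.504, -0.0288, 0.1765]
orientation: [180.0, -0.0, -85.4]
force: [0.2, 0.0, 0.3]
opening: 0.0005
gripper_force: 0.0
scene bar 158 [0.034  0.0025 0.1464] [ 0.0292 -0.0289  0.1419] [0.0373 0.0301 0.1493]
scene lev 440 [-0.0646  0.0003  0.123 ] [-0.0834 -0.0135  0.0985] [-0.0489  0.0119  0.1465]
top bar 134 [0.0416 0.002  0.1335] [-0.0756 -0.028   0.0838] [0.0454 0.0294 0.1461]
top lev 62 [-0.0569  0.0079  0.1159] [-0.081   0.0016  0.0973] [-0.0484  0.0121  0.1475]
```

```bash
python3 -m crank '[[[0,0,0.03],[0,0,0],-1],[[0.003,-0.04,0],[0,0,0],-1],[[0.003,-0.04,0],[0,0,0],-1],[[0,0,-0.035],[0,0,0],-1],[[0,0,-0.034],[0,0,0],-1],[[0,0,0],[0,0,0],-1]]'; python3 look.py 4
```

```text
clock: 9.35
tool_pos: [0.5068, -0.1097, 0.1337]
orientation: [179.6, 0.0, -85.6]
force: [-1.5, 0.2, -1.2]
opening: 0.0005
gripper_force: 0.0
scene bar 211 [0.0478 0.0015 0.0889] [-0.1387 -0.0297  0.0694] [0.0516 0.0383 0.2199]
scene lev 437 [-0.0638  0.0005  0.1232] [-0.0809 -0.0121  0.0981] [-0.0484  0.0128  0.1469]
top bar 1 [-0.0622  0.0029  0.1271] [-0.0622  0.0029  0.1271] [-0.0622  0.0029  0.1271]
top lev 203 [-0.0606  0.0011  0.123 ] [-0.0774 -0.0109  0.1015] [-0.0479  0.0118  0.2091]
```

```bash
python3 -m crank '[[[0.001,0.006,0.001],[0,0,0],-1],[[0.001,0.006,0.001],[0,0,0],-1],[[-0.0005,0.006,0.001],[0,0,0],-1],[[-0.0005,0.006,0.001],[0,0,0],-1],[[-0.0005,0.006,0.001],[0,0,0],-1],[[-0.0005,0.006,0],[0,0,0],-1],[[-0.0005,0.006,0],[0,0,0],-1],[[-0.0005,0.006,0],[0,0,0],-1],[[-0.0004,0.005,0],[0,0,0],-1],[[-0.0003,0.004,0],[0,0,0],-1],[[-0.0002,0.003,0],[0,0,0],-1],[[0,0,0],[0,0,0],-1]]'; python3 look.py 5
```

```text
clock: 10.65
tool_pos: [0.5079, -0.0484, 0.1423]
orientation: [180.0, 0.0, -85.4]
force: [-0.0, 0.8, 0.1]
opening: 0.0005
gripper_force: 0.0
scene bar 178 [0.0537 0.0009 0.0591] [-0.0152 -0.0294  0.0522] [0.0573 0.0335 0.2198]
scene lev 349 [-0.0293  0.0014  0.1333] [-0.0366 -0.0166  0.0983] [-0.0255  0.0127  0.1592]
top bar 103 [0.054  0.0003 0.0618] [ 0.0502 -0.0283  0.0564] [0.0574 0.0297 0.0657]
```

```bash
python3 -m crank '[[[0.0005,-0.006,0.02],[0,0,0],-1],[[0,0,0.04],[0,0,0],-1],[[-0.003,0.025,0],[0,0,0],-1],[[-0.003,0.023,0],[0,0,0],-1],[[0,0,-0.03],[0,0,0],-1],[[0,0,-0.023],[0,0,0],-1],[[0,0,0],[0,0,0],-1],[[0,0,0],[0,0,0],-1]]'; python3 look.py 6
```

```text
clock: 11.55
tool_pos: [0.5028, -0.007, 0.1499]
orientation: [180.0, -0.0, -85.4]
force: [0.5, 1.1, -0.1]
opening: 0.0003
gripper_force: 0.0
scene bar 170 [0.054  0.0011 0.0591] [ 0.043  -0.0299  0.0519] [0.057  0.0302 0.0621]
scene lev 191 [-0.03    0.0058  0.1195] [-0.0343 -0.0108  0.1005] [-0.026   0.0123  0.158 ]
top bar 102 [0.0541 0.0006 0.0613] [ 0.0502 -0.0285  0.0578] [0.0573 0.0291 0.0648]
top lev 9 [-0.0308  0.0112  0.12  ] [-0.0346  0.01    0.1091] [-0.0286  0.0117  0.1281]
```

View pics/scene_6.png

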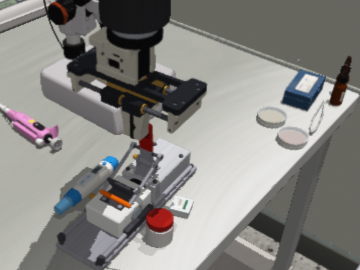

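The orange bar at crop (115,198) lies behind the keeper, and the finger is on the +x side of the upright red lever at (147,137). Next I'll lower the lever slowly.

```bash
python3 -m crank '[[[0.0004,-0.005,0],[0,0,0],-1],[[0.0004,-0.005,0],[0,0,0],-1],[[0.0003,-0.004,0],[0,0,0],-1],[[0.0003,-0.0037,0],[0,0,0],-1],[[0.0003,-0.0037,0],[0,0,0],-1],[[0.0003,-0.0037,-0.0003],[0,0,0],-1],[[0.0003,-0.0037,-0.0003],[0,0,0],-1],[[0.0003,-0.0037,-0.0006],[0,0,0],-1],[[0.0003,-0.0037,-0.0006],[0,0,0],-1],[[0.0003,-0.0036,-0.001],[0,0,0],-1],[[0.0003,-0.0036,-0.001],[0,0,0],-1]]'; python3 look.py 7
```

```text
clock: 12.75
tool_pos: [0.5061, -0.0506, 0.1457]
orientation: [180.0, -0.0, -85.4]
force: [0.8, 1.2, 2.1]
opening: 0.0007
gripper_force: 0.7
scene bar 167 [ 0.0448 -0.0002  0.059 ] [-0.0172 -0.0306  0.0519] [0.0475 0.0352 0.2198]
scene lev 245 [-0.0494  0.0015  0.1181] [-0.0585 -0.012   0.1008] [-0.0419  0.012   0.1406]
top bar 38 [0.0471 0.0174 0.0607] [ 0.0418 -0.0307  0.0569] [0.0486 0.0288 0.0825]
top lev 1 [-0.0459  0.0115  0.1049] [-0.0459  0.0115  0.1049] [-0.0459  0.0115  0.1049]
```

```bash
python3 -m crank '[[[0.0003,-0.0035,-0.0013],[0,0,0],-1],[[0.0003,-0.0035,-0.0013],[0,0,0],-1],[[0.0003,-0.0034,-0.0017],[0,0,0],-1],[[0.0003,-0.0034,-0.0017],[0,0,0],-1],[[0.0002,-0.0032,-0.002],[0,0,0],-1],[[0.0002,-0.0032,-0.002],[0,0,0],-1],[[0.0002,-0.003,-0.0023],[0,0,0],-1],[[0.0002,-0.003,-0.0023],[0,0,0],-1]]'; python3 look.py 8; python3 -m crank '[[[0.0002,-0.0027,-0.0026],[0,0,0],-1],[[0.0002,-0.0027,-0.0026],[0,0,0],-1],[[0.0002,-0.0024,-0.0029],[0,0,0],-1],[[0.0002,-0.0024,-0.0029],[0,0,0],-1]]'; python3 look.py 9
```

```text
clock: 13.65
tool_pos: [0.5082, -0.0765, 0.1312]
orientation: [-180.0, 0.0, -85.4]
force: [-1.7, 3.3, 5.7]
opening: 0.0005
gripper_force: 2.9
scene bar 218 [0.0379 0.0019 0.06  ] [-0.1078 -0.0303  0.0524] [0.0422 0.0355 0.22  ]
scene lev 261 [-0.0657  0.0006  0.1095] [-0.081  -0.0125  0.096 ] [-0.0532  0.0121  0.129 ]
top bar 21 [0.0391 0.0222 0.062 ] [-0.0346 -0.0319  0.054 ] [0.0421 0.0293 0.2134]
clock: 14.15
tool_pos: [0.5091, -0.0868, 0.1205]
orientation: [-180.0, -0.0, -85.4]
force: [-2.1, 2.4, 7.4]
opening: 0.0007
gripper_force: 3.6
scene bar 316 [0.033  0.0063 0.0629] [-0.1165 -0.0332  0.0529] [0.0405 0.0398 0.2187]
scene lev 246 [-0.0718  0.0005  0.1024] [-0.0919 -0.013   0.091 ] [-0.0581  0.0117  0.1155]
top bar 3 [ 0.037  -0.0254  0.0631] [ 0.0354 -0.0277  0.063 ] [ 0.0389 -0.0219  0.0854]
top lev 1 [-0.0602  0.0103  0.0914] [-0.0602  0.0103  0.0914] [-0.0602  0.0103  0.0914]
```

```bash
python3 -m crank '[[[0.0002,-0.0021,-0.003],[0,0,0],-1],[[0.0002,-0.0021,-0.003],[0,0,0],-1],[[0.0001,-0.0018,-0.0033],[0,0,0],-1],[[0.0001,-0.0018,-0.0033],[0,0,0],-1],[[0.0001,-0.0015,-0.0034],[0,0,0],-1],[[0.0001,-0.0015,-0.0034],[0,0,0],-1],[[0.0001,-0.0011,-0.0036],[0,0,0],-1],[[0.0001,-0.0011,-0.0036],[0,0,0],-1]]'; python3 -m crank '[[[0,-0.0007,-0.0036],[0,0,0],-1],[[0,-0.0007,-0.0036],[0,0,0],-1],[[0,-0.0004,-0.003],[0,0,0],-1],[[0,0,0],[0,0,0],-1]]'
```

```text
clock: 15.05
tool_pos: [0.5101, -0.0999, 0.0933]
orientation: [-180.0, -0.0, -85.4]
force: [0.0, -1.3, 0.1]
opening: 0.0006
gripper_force: 0.7
clock: 15.45
tool_pos: [0.5094, -0.1014, 0.0826]
orientation: [179.9, 0.0, -85.4]
force: [0.3, 1.3, 0.9]
opening: 0.0
gripper_force: 0.0
```

Force has dropped off, so the lever has gone over centre. I'll lift clear and check.

```bash
python3 -m crank '[[[0,0,0.03],[0,0,0],-1],[[0,0,0.05],[0,0,0],-1],[[0,0,0.05],[0,0,0],-1],[[-0.03,0.04,0],[0,0,0],-1],[[-0.03,0.04,0],[0,0,0],-1],[[-0.03,0.04,0],[0,0,0],-1],[[0,0.05,0],[0,0,0],-1],[[0,0.05,0],[0,0,0],-1],[[0,0.05,0],[0,0,0],-1],[[0,0.05,0],[0,0,0],-1],[[0,0.03,0],[0,0,0],-1],[[0,0,0],[0,0,0],-1]]'; python3 look.py 10
```

```text
clock: 16.65
tool_pos: [0.4198, 0.2521, 0.2131]
orientation: [-180.0, 0.0, -85.2]
force: [-0.6, -0.6, -0.2]
opening: -0.0001
gripper_force: 0.0
scene bar 63 [0.0357 0.0192 0.0597] [0.0308 0.0076 0.0527] [0.0387 0.0297 0.0643]
scene lev 279 [-0.0918  0.0009  0.0763] [-0.1195 -0.027   0.0557] [-0.0655  0.0124  0.0791]
top bar 27 [0.0359 0.0215 0.063 ] [-0.0045 -0.0297  0.0528] [0.0391 0.0296 0.0825]
top lev 312 [-0.0885  0.0008  0.078 ] [-0.1187 -0.0117  0.0506] [-0.0049  0.0114  0.0819]
```

View pics/scene_10.png

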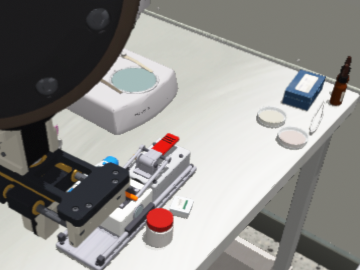

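The red lever at crop (165,143) lies flat, with its top at z 0.078 as expected. The bar sits in the throat, drawn about 5 mm towards -x. The jar and box look undisturbed, so I'm handing the job in.

```bash
python3 -c "
from plant import close_job; print(close_job())"
```

```text
the job is handed in; nothing more can be done
None
```

The job is handed in with the cell clamped shut: the half was pushed to the gasket, the bar hooked behind the keeper and the lever pressed flat past centre in about 17 s, with contact readings of about 10 N at most; the hand-in call returned no verdict.

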